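# Hold the cheese in the corner of the cutting board for the cut

## Task

Slide the big sloping-edged cheese along the marble board, without lifting or tipping it, right up to the red stop block. Then, with one firm diagonal push, press it flush against the steel fence and down onto the board together, and finish still pushing, holding it there for the cut. Never ram or crush the cheese, and leave the other things on the counter where they are.

Things in the scene. Friction and masses are not known exactly. Their poses are not given: they have to be found in the camera images.
- cheese: Workpiece: cream cheese block, brown rind, about 0.55 kg, 90 (own x) x 110 (own y) x 70 mm tall, too big to grip. Origin: middle of underside, z up. Upright back face (x = +45) looks to the fence. On the robot's side the upper long edge is cut off at 45 degrees: the brown slope rises from z 35 at x -45 to z 70 at x -10 mm; below it the front is upright. It slides easily: 1 to 2.5 N keeps it moving
- cheese_slope (a point): middle of the sloping brown face of the cheese (own x -27.5, y 0, z 52.5 mm); a push square on it goes half down, half towards the fence. Fingertips stick to the rind (friction about 0.6)
- cheese_back (a point): point on the cheese's back face, at mid length, 17.5 mm above its underside
- board: fixed white marble board, 260 mm (own x) by 460 mm (own y), 20 mm thick; origin at the middle of its underside, so its top is at own z = 20 mm. Own x points from the robot's side to the fence. Slick (friction about 0.3). Thin blue lines in the middle mark the parking place
- fence: fixed steel rail standing on the board along its far edge, 20 mm (own x) by 400 mm (own y), 45 mm tall above the board; origin at the middle of its underside, axes parallel to the board's. Its guiding face (own x = -10 mm) looks to the robot and lies at the board's own x = +100 mm
- fence_face (a point): middle of the fence's guiding face, 17.5 mm above the board, axes parallel to the board's
- stop_red: fixed red stop block at one end of the board (either end), 130 mm (own x) by 30 mm (own y), 45 mm tall above the board; origin at the middle of its underside, at the board's own y = +215 or -215 mm, so its inner face is 200 mm from the board's middle; axes parallel to the board's
- stop_white: the same block in white at the other end of the board; not the one to use
- card_a: bystander: black clip stand with a blank white card, 48 mm round base, 93 mm tall; origin at the middle of its underside
- card_b: bystander: the same stand with a blank buff card
- red_cheese: bystander: red waxed round cheese, 100 mm across, 55 mm tall; origin at the middle of its underside
- gold_block: bystander: deep yellow cheese block 80 x 100 x 75 mm; origin at the middle of its underside
- brie: bystander: flat cream round cheese, 110 mm across, 30 mm tall; origin at the middle of its underside
- chutney: bystander: jar with brass lid, 60 mm across, 80 mm tall; origin at the middle of its underside
- knife: bystander: cheese knife 280 mm long lying flat, black handle; origin at the joint of handle and blade
Mind the look-alikes: they are no part of the job. Leave any blue or purple look-alike of the cheese alone.

How it is judged:
By the outcome, as a careful person would: the job done as asked, in the order asked, and still so for the second after the job is handed in, while the arm keeps its last pose, push and grip.
It also fails if it takes over 62 s, if anything falls off the work surface, if the arm or the gripper's body presses on something with over 40 N, if the wrist force passes 120 N, or if a joint passes its speed limit or range.

## Robot

A 7-joint arm with a two-finger parallel gripper is mounted at the origin on the work surface. World frame = base frame: x ahead of the robot, y to its left, z up, the work surface at z = 0. Lengths are in m, angles in rad, forces in N, time in s.
With the tool pointing down it reaches from about 0.425 to 0.8 m from the base axis. Payload 8.3 kg.
Tool frame: the origin (TCP) lies on the centre line of the jaws, within the pads' length; the fingertips stand 22 mm ahead of it and the grasp point (between the pads) lies 3 mm ahead of it; z points along the fingers, y is the direction in which the jaws open and shut (so a half turn about z gives the same grasp; the last joint's range is limited). The gripper opens to 85 mm and grips with 20 to 120 N. Pads are 22 mm wide; open, the fingers measure 114 mm over their backs; the gripper's body (76 mm by 85 mm) begins 54 mm behind the grasp point. The pads swing forward as they close: fully open they stand 13 mm farther back than shut.
Start: joints at [1.078, 0.383, 0.016, 1.37, -0.006, 1.388, -0.046], TCP at [0.26, -0.568, 0.253] pointing down, gripper open.
Joint ranges: [-2.95, 2.95], [-0.25, 2.06], [-1.52, 1.56], [0.18, 2.33], [-1.44, 4.58], [0.02, 2.06], [-3.01, 3.01]. Speed limits (rad/s): [2.39, 2.39, 3.01, 3.01, 3.14, 3.14, 3.14].

## Interface

Orientations are given as a 3x3 rotation matrix whose columns are the frame's x, y, z axes.
In Python, from cell import monitor, viewer, job gives the robot as it stands. The module is installed in compiled form; this text tells all that it offers.
- The arm moves only by the tool apply_moves, never from a script. Its argument "targets" is a list of rows, each a list of 3 entries, a list of its own where there are three numbers: the opening, from 0 (shut) to 1 (fully open), then the shift along the tool's x, y, z in cm, then the turn about the tool's z in rad. A call has 1 to 8 rows; each row is the pose to reach, as a shift and turn from the pose measured when the call began, along the tool's axes at that moment; what a row does not reach only later rows make up. A row lasts 1/8 s, in which the tool goes at most 62.5 mm and 10.7 degrees, less where a joint would pass 70% of its speed; a pose out of reach is approached as far as the arm can. A call with a gripper value outside its range is refused whole. The fingers move at their own pace and stop on an object; "squeeze" is the grip in N (left out, the last holds). Time passes only in rows, so rows that repeat a pose let the fingers close. It gives the time, the measured TCP pose, the force and the opening at its end, in the units of the state.
- monitor.sense(): the state, without advancing time (a new reading comes with each control period).
- viewer.snapshot(name): name is "scene" or "top" or "wrist"; returns the picture (420x560x3 uint8, red, green, blue); there is no depth.
- viewer.camera_info(name): a dict with "vertical_fov" (degrees; the focal length in pixels is half the picture's height over the tangent of half this angle, whatever the lens; pixels are square), "cx", "cy" (the principal point, pixels), "T" (4x4, takes a point from camera to world coordinates); the wrist camera has in their place "mount" (4x4, takes a point from camera to tool coordinates, whose origin is the TCP and whose axes are the flange's). Camera axes: x right, y down, z forward; pixel columns grow to the right and rows downward; lengths in m; the calibration is good to about 2 mm. A picture is of the moment at which its call begins: read the wrist's pose just before it. camera_info takes no time and is no camera call.
- job.sign_off(): hands the job in, once; it reports no verdict.
The state is a dict: "time": time; "q": joint angles; "joint_velocities": joint speeds; "joint_efforts": joint torques, N m; "tool_pos": TCP position; "eef_rot": TCP orientation; "contact_force": force on the tool from outside, world axes, zero at the start; "wrist_torque": the same for the moment, N m; "opening": opening from 0.0 (shut) to 1.0 (fully open).
Only numpy, scipy, OpenCV 4.12 (cv2) and the standard library are available. Lean on these libraries where they do the work, as an engineer would, in place of code of your own. Each camera call takes 0.05 s, during which the arm holds its last target. There are 200 camera calls.

## Working session

There is one attempt and no reset: what is moved stays moved. The work goes in short steps, Python scripts to look and compute and a tool call to move; the robot and the scene stay as the last step left them, time stands still between calls to the robot, and variables do not carry over. Pictures are saved under pics/ and viewed, about 8 in all and at most 12, crops included, and the job is handed in when it is done.

Besides the shell and the picture viewer there is one more tool, called after "Call:" as name([rows], argument=value, ...), one row to a line, values as JSON. apply_moves: Moves the arm, as the interface text tells. Its arguments: {"type":"object","properties":{"targets":{"type":"array","items":{"type":"array"}},"squeeze":{"type":"number"}},"required":["targets"]}

```bash
mkdir -p pics; ls; python3 - <<'E'
from cell import monitor,viewer
import cv2,numpy as np
np.set_printoptions(precision=4,suppress=True)
s=monitor.sense(); print(s)
for n in("scene","top","wrist"):
    im=viewer.snapshot(n); cv2.imwrite(f"pics/{n}0.png",im[:,:,::-1]); print(n,viewer.camera_info(n))
E
```

```text
pics
{'time': 0.0, 'q': array([ 1.0781,  0.3843,  0.0164,  1.3711, -0.0063,  1.3882, -0.0465]), 'joint_velocities': array([-0.0004, -0.0005,  0.0012,  0.0004, -0.0006, -0.0012,  0.0001]), 'joint_efforts': array([ -0.0004, -62.759 ,   0.8442, -37.1812,   0.0165,   0.0143,
         0.    ]), 'tool_pos': array([ 0.2603, -0.5677,  0.2523]), 'eef_rot': array([[ 0.909 ,  0.4167, -0.0009],
       [ 0.4167, -0.909 ,  0.0017],
       [-0.0001, -0.0019, -1.    ]]), 'contact_force': array([ 0.284 , -0.9117,  0.3611]), 'wrist_torque': array([-0.0194,  0.0054,  0.0066]), 'opening': 1.0001011725757796}
scene {'vertical_fov': 56.26336321725821, 'cx': 282.8688299582858, 'cy': 218.48906434091364, 'T': array([[-0.5544,  0.452 , -0.6988,  1.2596],
       [ 0.8322,  0.3084, -0.4608,  0.4465],
       [ 0.0072, -0.837 , -0.5471,  0.6271],
       [ 0.    ,  0.    ,  0.    ,  1.    ]])}
top {'vertical_fov': 45.755586605816525, 'cx': 288.47916990972675, 'cy': 212.53596372922036, 'T': array([[ 0.0184, -0.9791,  0.2025,  0.2737],
       [-0.9998, -0.0173,  0.0074, -0.019 ],
       [-0.0038, -0.2026, -0.9792,  1.3817],
       [ 0.    ,  0.    ,  0.    ,  1.    ]])}
wrist {'vertical_fov': 68.96215527722869, 'cx': 282.99007126848477, 'cy': 209.41514525198585, 'mount': array([[-0.    , -0.9548, -0.2973,  0.0768],
       [ 1.    ,  0.0001, -0.0004, -0.0011],
       [ 0.0004, -0.2973,  0.9548, -0.1204],
       [ 0.    ,  0.    ,  0.    ,  1.    ]])}
```

View pics/top0.png

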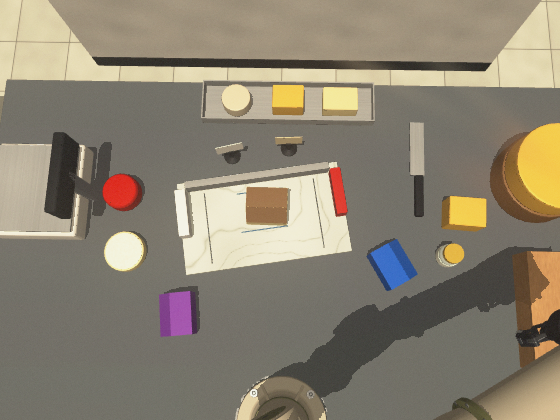

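View pics/scene0.png

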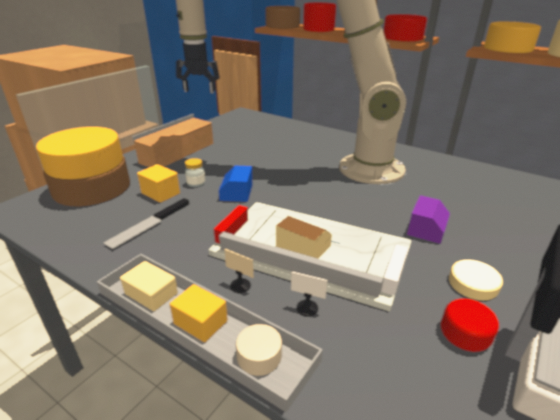

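Top view: the cheese with the brown rind is at (267,206), on the board. The red stop is at (338,190), on the -y side, and the white stop is at (182,212). The fence runs from about (187,187) to (335,168).
Possible look-alikes are the blue block (393,264), purple block (179,314), gold block (465,213) and the tray cheeses (340,101), (288,99). I choose (267,206) and check it in one close crop.

```bash
cat > h.py <<'E'
import numpy as np,cv2
from cell import monitor,viewer
np.set_printoptions(precision=4,suppress=True)
def cam(n,s=None):
    c=viewer.camera_info(n); f=210/np.tan(np.radians(c["vertical_fov"]/2))
    if "T" in c: T=c["T"]
    else:
        P=np.eye(4);P[:3,:3]=s["eef_rot"];P[:3,3]=s["tool_pos"];T=P@c["mount"]
    return f,c["cx"],c["cy"],T
def ray(C,uv,z):
    f,cx,cy,T=C; uv=np.atleast_2d(uv).astype(float)
    d=np.c_[(uv[:,0]-cx)/f,(uv[:,1]-cy)/f,np.ones(len(uv))]@T[:3,:3].T; o=T[:3,3]
    return o+d*((z-o[2])/d[:,2])[:,None]
def proj(C,p):
    f,cx,cy,T=C; q=(np.atleast_2d(p)-T[:3,3])@T[:3,:3]
    return np.c_[f*q[:,0]/q[:,2]+cx,f*q[:,1]/q[:,2]+cy]
E
python3 - <<'E'
from h import *
im=cv2.imread("pics/top0.png");C=cam("top")
hsv=cv2.cvtColor(im,cv2.COLOR_BGR2HSV)
H,S,V=cv2.split(hsv)
sub=np.zeros_like(H);sub[150:280,165:360]=1
def rect(m,z,name):
    m=(m&(sub>0)).astype(np.uint8);n,l,st,_=cv2.connectedComponentsWithStats(m);k=1+st[1:,4].argmax()
    c=max(cv2.findContours((l==k).astype(np.uint8),0,1)[0],key=cv2.contourArea)
    b=cv2.boxPoints(cv2.minAreaRect(c)); w=ray(C,b,z); print(name,st[k],"\n",b,"\n",w[:,:2],"mean",w[:,:2].mean(0), np.linalg.norm(np.diff(w,axis=0),axis=1)); return c
rect(((H<6)|(H>174))&(S>180)&(V>100),.065,"red")
rect((H>5)&(H<18)&(S>90)&(V<190),.08,"brown")
rect((V>170)&(S<60),.02,"board")
cv2.imwrite("pics/crop.png",cv2.resize(im[150:285,165:365],None,fx=4,fy=4,interpolation=cv2.INTER_CUBIC))
E
```

```text
red [330 167  17  47 472] 
 [[329.2433 168.4595]
 [339.4594 166.7568]
 [346.946  211.6757]
 [336.7298 213.3784]] 
 [[ 0.6718 -0.1189]
 [ 0.6771 -0.147 ]
 [ 0.5511 -0.1669]
 [ 0.546  -0.1393]] mean [ 0.6115 -0.143 ] [0.0286 0.1276 0.0281]
brown [ 246  187   42   37 1449] 
 [[245.0392 221.8634]
 [246.266  186.285 ]
 [287.2862 187.6995]
 [286.0594 223.2779]] 
 [[ 0.5155  0.106 ]
 [ 0.6133  0.1062]
 [ 0.6113 -0.0046]
 [ 0.5136 -0.0032]] mean [0.5634 0.0511] [0.0978 0.1109 0.0977]
board [  182   171   170   104 10611] 
 [[174.0036 193.3995]
 [339.5555 169.3192]
 [351.3652 250.5105]
 [185.8132 274.5908]] 
 [[ 0.6047  0.315 ]
 [ 0.6833 -0.1516]
 [ 0.4517 -0.1835]
 [ 0.3776  0.268 ]] mean [0.5294 0.062 ] [0.4732 0.2338 0.4575]
```

View pics/crop.png

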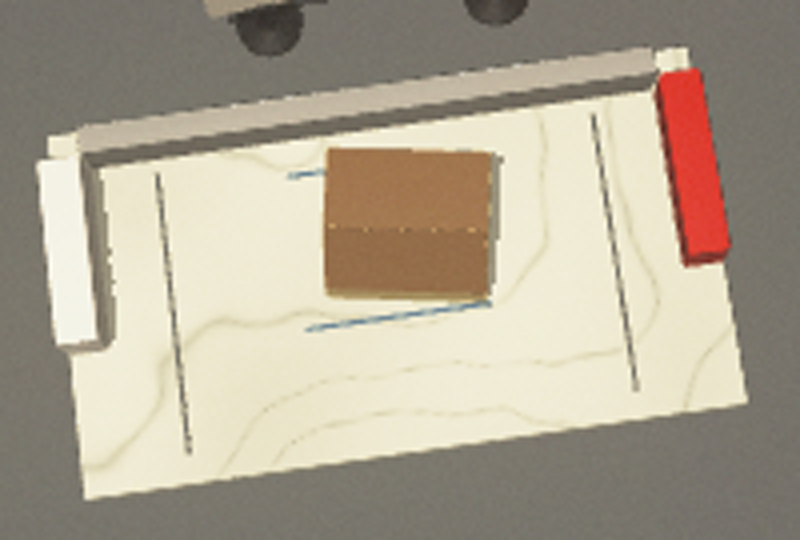

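The crop confirms it. It is the brown-rind block with its slope on the robot's side, inside the blue parking lines at crop (410,225), and it is yawed about 10° relative to the board. The red stop is at crop (693,165).

```bash
cat >> h.py <<'E'
th=np.radians(9.3); BX=np.array([np.cos(th),np.sin(th)]);BY=np.array([-np.sin(th),np.cos(th)])
BC=np.array([0.543,0.0633])
def own(p): d=np.atleast_2d(p)[:,:2]-BC; return np.c_[d@BX,d@BY]
def world(x,y): return BC+x*BX+y*BY
def move(s,xyz,phi):   # shift in tool axes (cm) and turn
    R=s["eef_rot"]; d=R.T@(np.array(xyz)-s["tool_pos"])*100
    p0=np.arctan2(R[1,0],R[0,0]); t=-(np.radians(phi)-p0); t=(t+np.pi)%(2*np.pi)-np.pi
    return d.round(2),round(t,3)
E
python3 - <<'E'
from h import *
C=cam("top");o=np.array([165,150])
def px(u,v): return np.array([u,v])/4+o-.4
top=ray(C,[px(328,148),px(491,152)],.09); rid=ray(C,[px(328,229),px(489,232)],.09)
low=ray(C,[px(325,294),px(488,298)],.055)
for n,a in(("top",top),("ridge",rid),("low",low)): print(n,a[:,:2],"own",own(a),"yaw",np.degrees(np.arctan2(*( (a[1]-a[0])[:2]*[1,-1]))))
c=(top.mean(0)+low.mean(0))[:2]/2; print("c",c,own(c))
s=monitor.sense()
fr=ray(C,[px(78,127),px(655,48)],.065);print("fence far top edge own (exp x .12)",own(fr)); 
g=ray(C,[px(100,168),px(655,92)],.02);print("fence foot (exp .1)",own(g))
yaw=np.radians(-1.5);cy=np.array([-np.sin(yaw),np.cos(yaw)])
st=c+cy*(.055+.011+.035); print("start",st, move(s,[*st,.20],88.5+0), move(s,[*st,.054],88.5))
E
```

```text
top [[ 0.6098  0.1043]
 [ 0.6089 -0.0049]] own [[ 0.0726  0.0297]
 [ 0.0541 -0.078 ]] yaw -0.4518221556064227
ridge [[ 0.5543  0.1024]
 [ 0.5541 -0.0046]] own [[ 0.0174  0.0367]
 [-0.     -0.0688]] yaw -0.08446801137159583
low [[ 0.5168  0.1061]
 [ 0.516  -0.0044]] own [[-0.019   0.0465]
 [-0.0376 -0.0625]] yaw -0.41328079075218044
c [0.5629 0.0503] [[ 0.0175 -0.0161]]
fence far top edge own (exp x .12) [[ 0.1188  0.1986]
 [ 0.1174 -0.2013]]
fence foot (exp .1) [[ 0.1004  0.1944]
 [ 0.0988 -0.2017]]
start [0.5655 0.1512] (array([ 57.71, -52.64,   5.33]), np.float64(-1.115)) (array([ 57.71, -52.61,  19.93]), np.float64(-1.115))
```

Call:
apply_moves([
  [0.4,[5,-4,0.5],-0.12],
  [0.4,[10.5,-8,1],-0.25],
  [0.4,[16,-12,1.5],-0.4],
  [0.4,[21,-16,2],-0.55],
  [0.4,[26,-20,2.5],-0.7],
  [0.4,[31.5,-24.5,3],-0.85],
  [0.4,[36.5,-28.5,3],-0.95],
  [0.4,[41,-32.5,3],-1.05],
], squeeze=20)

```text
time: 1.15
tool_pos: [0.4877, -0.1222, 0.223]
eef_rot: [[0.088, 0.996, -0.001], [0.996, -0.088, 0.001], [0.001, -0.001, -1.0]]
contact_force: [0.9, -0.7, 0.5]
opening: 0.399
```

```bash
python3 - <<'E'
from h import *
s=monitor.sense();print(s["time"],s["tool_pos"],s["eef_rot"][:,0],s["opening"],s["contact_force"])
print(move(s,[.564,.155,.15],89.6),move(s,[.564,.155,.056],89.6))
E
```

```text
1.15 [ 0.4877 -0.1222  0.223 ] [0.0879 0.9961 0.0011] 0.3989501759977928 [ 0.8635 -0.749   0.5084]
(array([28.27,  5.17,  7.33]), np.float64(-0.081)) (array([28.26,  5.18, 16.73]), np.float64(-0.081))
```

Call:
apply_moves([
  [0.4,[5,1,0],-0.02],
  [0.4,[10,2,0],-0.03],
  [0.4,[15.5,3,0],-0.05],
  [0.4,[21,4,0.5],-0.06],
  [0.4,[26,5,2.5],-0.08],
  [0.4,[28.5,5.2,5],-0.08],
  [0.4,[28.5,5.2,7],-0.08],
  [0.4,[28.5,5.2,7.3],-0.08],
])

```text
time: 2.15
tool_pos: [0.5634, 0.157, 0.1484]
eef_rot: [[0.007, 1.0, -0.004], [1.0, -0.007, 0.0], [0.0, -0.004, -1.0]]
contact_force: [-0.4, -0.2, 0.5]
opening: 0.398
```

```bash
python3 - <<'E'
from h import *
s=monitor.sense();print(s["time"],s["tool_pos"],s["eef_rot"][:,0],s["opening"],s["contact_force"])
im=viewer.snapshot("wrist");C=cam("wrist",s)
cv2.imwrite("pics/w1.png",im[:,:,::-1])
print(proj(C,np.r_[[[*world(.1,y),.02] for y in(-.2,.2)],[[*world(.055-.09*0,-.2),.065]]]))
# expected cheese corners
c=np.array([.5629,.0503]);print(proj(C,[[c[0]+.045,c[1]+.055,.09],[c[0]-.01,c[1]+.055,.09],[c[0]-.045,c[1]+.055,.055],[c[0]+.045,c[1]+.055,.02],[c[0]-.045,c[1]+.055,.02]]))
E
```

```text
2.15 [0.5634 0.157  0.1484] [0.0074 1.     0.0003] 0.3984597422247777 [-0.3896 -0.2006  0.5477]
[[384.1134 443.702 ]
 [344.758   53.2541]
 [352.5182 496.1611]]
[[348.7998 311.6364]
 [268.3008 311.9651]
 [226.4209 284.933 ]
 [333.1331 263.787 ]
 [233.4094 264.2842]]
```

View pics/w1.png

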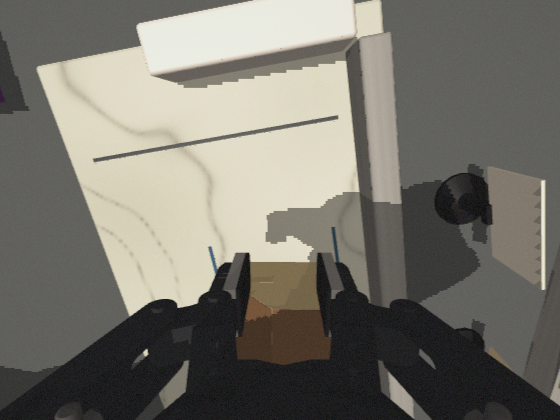

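Wrist view: the cheese end face shows between the fingers, with its base at row about 262 (predicted 264). The fingers are centred on it at column about 283. Now lower the tool.

Call:
apply_moves([
  [0.4,[0,0,3],0],
  [0.4,[0,0,6],0],
  [0.4,[0,0,8.2],0],
  [0.4,[0,0,9.0],0],
  [0.4,[-1,0,9.2],0],
  [0.4,[-2,0,9.2],0],
  [0.4,[-2.3,0,9.2],0],
  [0.4,[-2.3,0,9.2],0],
])

```text
time: 3.2
tool_pos: [0.5639, 0.1332, 0.0578]
eef_rot: [[0.009, 1.0, -0.002], [1.0, -0.009, 0.001], [0.0, -0.002, -1.0]]
contact_force: [0.4, -0.3, 0.4]
opening: 0.401
```

```bash
python3 - <<'E'
from h import *
s=monitor.sense();print(s["time"],s["tool_pos"],s["eef_rot"][:,0],s["opening"],s["contact_force"],own(s["tool_pos"]))
E
```

```text
3.2 [0.5639 0.1332 0.0578] [0.0094 1.     0.0005] 0.40093387221602766 [ 0.3852 -0.3241  0.4468] [[0.0319 0.0656]]
```

Call:
apply_moves([
  [0.4,[-0.8,0.1,0],0],
  [0.4,[-1.3,0.2,0],0],
  [0.4,[-1.7,0.3,0],0],
  [0.4,[-2.1,0.4,0],-0.02],
  [0.4,[-2.6,0.45,0],-0.04],
  [0.4,[-3.1,0.5,0],-0.06],
  [0.4,[-3.6,0.6,0],-0.08],
  [0.4,[-4.2,0.7,0],-0.1],
])

```text
time: 4.2
tool_pos: [0.5705, 0.0908, 0.0578]
eef_rot: [[-0.092, 0.996, -0.002], [0.996, 0.092, 0.001], [0.001, -0.002, -1.0]]
contact_force: [-1.0, 2.5, 0.9]
opening: 0.403
```

```bash
python3 - <<'E'
from h import *
s=monitor.sense();R=s["eef_rot"];print(s["time"],s["tool_pos"],np.degrees(np.arctan2(R[1,0],R[0,0])),s["contact_force"],own(s["tool_pos"]))
print(move(s,[*world(.032,-.02),.0575],99.3))
im=viewer.snapshot("top")[:,:,::-1];cv2.imwrite("pics/t1.png",im);cv2.imwrite("pics/t1c.png",cv2.resize(im[150:285,165:365],None,fx=4,fy=4))
E
```

```text
4.2 [0.5705 0.0908 0.0578] 95.27615184690947 [-1.0264  2.5051  0.9294] [[0.0316 0.0227]]
(array([-4.26,  0.34,  0.02]), np.float64(-0.07))
```

View pics/t1c.png

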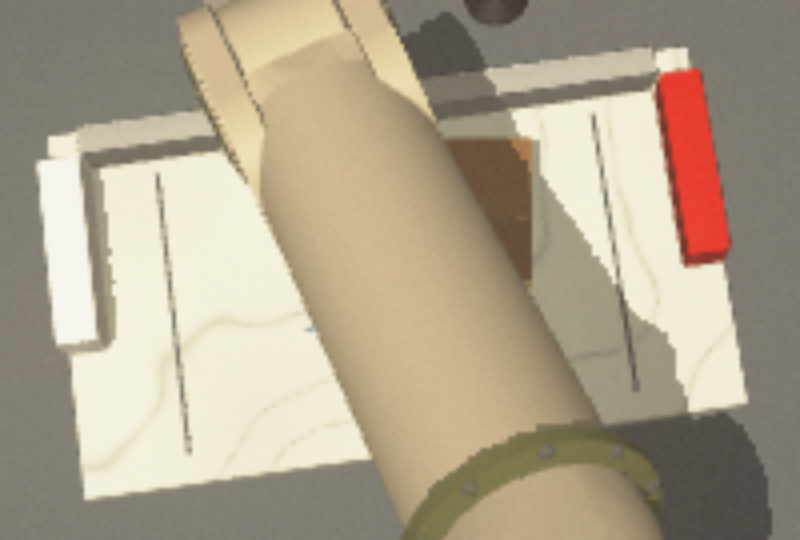

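The cheese is sliding with about 2.5 N. Its right edge moved from crop column 491 to 532. Continue.

Call:
apply_moves([
  [0.4,[-0.5,0.05,0],-0.02],
  [0.4,[-1.0,0.1,0],-0.04],
  [0.4,[-1.6,0.15,0],-0.055],
  [0.4,[-2.2,0.2,0],-0.07],
  [0.4,[-2.8,0.25,0],-0.07],
  [0.4,[-3.4,0.3,0],-0.07],
  [0.4,[-4.0,0.35,0],-0.07],
  [0.4,[-4.6,0.4,0],-0.07],
])

```text
time: 5.25
tool_pos: [0.5791, 0.0437, 0.0577]
eef_rot: [[-0.161, 0.987, -0.002], [0.987, 0.161, -0.0], [-0.0, -0.002, -1.0]]
contact_force: [-0.8, 1.9, 1.3]
opening: 0.397
```

```bash
python3 - <<'E'
from h import *
s=monitor.sense();R=s["eef_rot"];print(s["time"],s["tool_pos"],np.degrees(np.arctan2(R[1,0],R[0,0])),s["contact_force"],own(s["tool_pos"]))
print(move(s,[*world(.032,-.079),.0575],99.3))
im=viewer.snapshot("wrist")[:,:,::-1];cv2.imwrite("pics/w2.png",im)
im=viewer.snapshot("scene")[:,:,::-1];cv2.imwrite("pics/s2.png",cv2.resize(im[170:310,180:440],None,fx=3,fy=3))
E
```

```text
5.25 [0.5791 0.0437 0.0577] 99.26731298934973 [-0.8006  1.909   1.304 ] [[ 0.0324 -0.0252]]
(array([-5.38, -0.04,  0.02]), np.float64(-0.001))
```

View pics/s2.png

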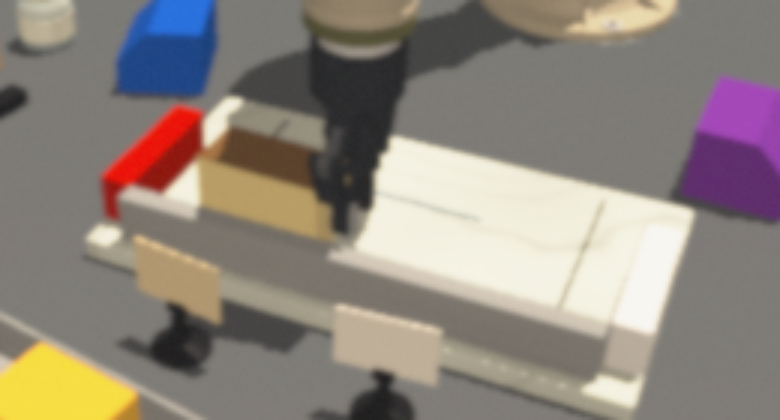

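Scene crop: the cheese stands upright, parallel to the fence, with its left end at (200,190) near the red stop. The fingers are behind it at (345,190). About 5 cm remain.

Call:
apply_moves([
  [0.4,[-0.7,0,0],0],
  [0.4,[-1.4,0,0],0],
  [0.4,[-2.1,0,0],0],
  [0.4,[-2.8,0,0],0],
  [0.4,[-3.5,0,0],0],
  [0.4,[-4.0,0,0],0],
  [0.4,[-4.4,0,0],0],
  [0.4,[-4.7,0,0],0],
])

```text
time: 6.35
tool_pos: [0.5868, -0.0038, 0.0577]
eef_rot: [[-0.16, 0.987, -0.002], [0.987, 0.16, -0.001], [-0.001, -0.002, -1.0]]
contact_force: [-0.5, 2.3, 0.2]
opening: 0.401
```

Call:
apply_moves([
  [0.4,[-0.2,0,0],0],
  [0.4,[-0.3,0,0],0],
  [0.4,[-0.4,0,0],0],
  [0.4,[-0.5,0,0],0],
])

```text
time: 6.85
tool_pos: [0.587, -0.0064, 0.0577]
eef_rot: [[-0.162, 0.987, -0.003], [0.987, 0.162, 0.001], [0.002, -0.002, -1.0]]
contact_force: [-3.1, 9.1, 3.4]
opening: 0.396
```

Call:
apply_moves([
  [0.4,[-0.2,0,0],0],
  [0.4,[-0.3,0,0],0],
  [0.4,[-0.3,0,0],0],
])

```text
time: 7.22
tool_pos: [0.5868, -0.0066, 0.0577]
eef_rot: [[-0.165, 0.986, -0.004], [0.986, 0.165, 0.004], [0.004, -0.003, -1.0]]
contact_force: [-4.4, 8.5, 2.1]
opening: 0.401
```

```bash
python3 - <<'E'
from h import *
s=monitor.sense();R=s["eef_rot"];print(s["time"],s["tool_pos"],np.degrees(np.arctan2(R[1,0],R[0,0])),s["contact_force"],own(s["tool_pos"]))
im=viewer.snapshot("scene")[:,:,::-1];cv2.imwrite("pics/s3.png",cv2.resize(im[190:270,200:320],None,fx=6,fy=6))
im=viewer.snapshot("top")[:,:,::-1];cv2.imwrite("pics/t3.png",im)
E
```

```text
7.225 [ 0.5868 -0.0066  0.0577] 99.4841405814014 [-4.4176  8.4673  2.1441] [[ 0.0319 -0.076 ]]
```

View pics/s3.png

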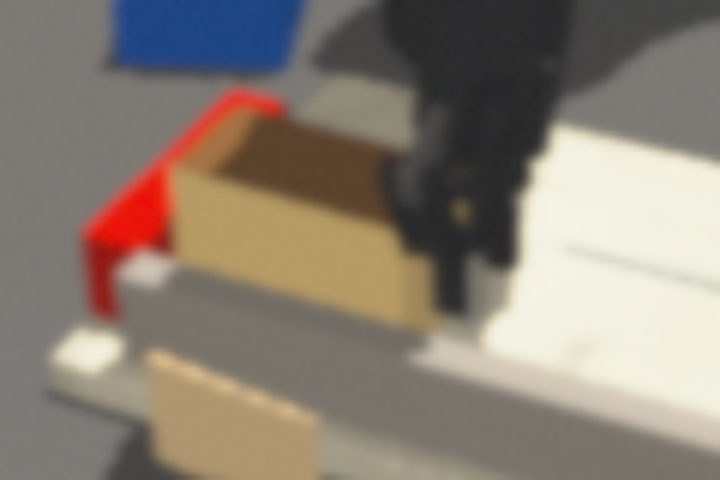

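The cheese is against the red stop with no visible gap at (180,190). The resistance rose to 9 N. Now back off, lift, turn and go round to the slope side.

Call:
apply_moves([
  [0.4,[1,0,0],0],
  [0.4,[3,0,0],0],
  [0.4,[3.5,0,-4],0],
  [0.4,[3.5,0,-9],0],
  [0.4,[2,-1.5,-12],0.18],
  [0.4,[-1,-3,-12],0.36],
  [0.4,[-4,-4.5,-12],0.54],
  [0.4,[-7,-6,-12],0.72],
])

```text
time: 8.32
tool_pos: [0.5392, -0.0859, 0.1778]
eef_rot: [[0.531, 0.847, -0.003], [0.847, -0.531, 0.003], [0.001, -0.005, -1.0]]
contact_force: [0.6, -0.2, -0.4]
opening: 0.399
```

Call:
apply_moves([
  [0.4,[0,0,0],0.18],
  [0.4,[0,0,0],0.36],
  [0.4,[0,0,0],0.54],
  [0.4,[0,0,0],0.72],
  [0.4,[0,0,0],0.85],
  [0.4,[0,0,0],0.85],
])

```text
time: 9.07
tool_pos: [0.5393, -0.085, 0.1778]
eef_rot: [[0.987, 0.162, -0.003], [0.162, -0.987, 0.003], [-0.003, -0.003, -1.0]]
contact_force: [0.2, -0.4, -0.5]
opening: 0.398
```

```bash
python3 - <<'E'
from h import *
s=monitor.sense();R=s["eef_rot"];print(s["time"],s["tool_pos"],np.degrees(np.arctan2(R[1,0],R[0,0])),s["contact_force"],own(s["tool_pos"]),s["q"][6])
im=viewer.snapshot("wrist")[:,:,::-1];cv2.imwrite("pics/w4.png",im)
t=viewer.snapshot("top")[:,:,::-1];cv2.imwrite("pics/t4.png",t)
C=cam("wrist",s)
cv2.imwrite("pics/both4.png",np.hstack([cv2.resize(im,(400,300)),cv2.resize(t[150:300,180:380],(400,300))]))
hp=[ (x,y,z) for x,y,z in((.077,-.09,.09),(.077,-.2,.09),(.022,-.09,.09),(.022,-.2,.09))]
print(proj(C,[[*world(x,y),z] for x,y,z in hp]))
E
```

```text
9.075 [ 0.5393 -0.085   0.1778] 9.333769590466252 [ 0.235  -0.3587 -0.4775] [[-0.0277 -0.1457]] -1.3873532167708116
[[196.1144  66.2191]
 [373.095   66.2206]
 [203.0054 155.2407]
 [365.8437 155.4155]]
```

View pics/w4.png

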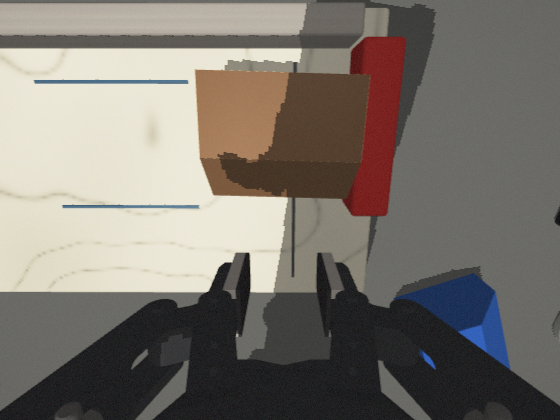

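```bash
python3 - <<'E'
from h import *
s=monitor.sense();C=cam("wrist",s)
print("top back/ridge own",own(ray(C,[(196,70),(369,75),(202,158),(362,163)],.09)).round(4).tolist())
print("slope low",own(ray(C,[(214,194),(352,198)],.055)).round(4).tolist())
print("red inner top",own(ray(C,[(363,38),(352,208)],.065)).round(4).tolist(), "outer",own(ray(C,[(405,38),(388,215)],.065)).round(4).tolist())
print("fence face top",own(ray(C,[(50,36),(340,36)],.065)).round(4).tolist())
E
```

```text
top back/ridge own [[0.0747, -0.0898], [0.0721, -0.198], [0.02, -0.0894], [0.017, -0.198]]
slope low [[-0.0143, -0.0876], [-0.0173, -0.201]]
red inner top [[0.0979, -0.1983], [-0.0228, -0.1993]] outer [[0.098, -0.2267], [-0.0285, -0.2286]]
fence face top [[0.0988, 0.0144], [0.0991, -0.1826]]
```

The wrist view shows the cheese touching the red stop: its end is at own y -0.198 and the stop face at -0.1985. The fence gap is about 26 mm and the yaw error about 1.5°. Now descend towards the slope.

Call:
apply_moves([
  [0.4,[0.2,-0.1,2.5],0],
  [0.4,[0.5,-0.1,5],0],
  [0.4,[0.5,-0.1,6.8],0],
  [0.4,[0.5,-0.1,7.1],0],
  [0.4,[0.9,-0.1,7.5],0],
  [0.4,[1.2,-0.1,7.8],0],
  [0.4,[1.3,-0.1,7.9],0],
  [0.4,[1.3,-0.1,7.9],0],
])

```text
time: 10.18
tool_pos: [0.5518, -0.0819, 0.099]
eef_rot: [[0.986, 0.164, -0.003], [0.164, -0.986, 0.003], [-0.002, -0.003, -1.0]]
contact_force: [0.3, 0.8, 0.6]
opening: 0.398
```

Call:
apply_moves([
  [0.4,[0.15,0,0.15],0],
  [0.4,[0.3,0,0.3],0],
  [0.4,[0.4,0,0.4],0],
])

```text
time: 10.55
tool_pos: [0.5558, -0.0812, 0.0948]
eef_rot: [[0.986, 0.164, -0.003], [0.164, -0.986, 0.003], [-0.003, -0.003, -1.0]]
contact_force: [0.1, 0.1, 0.3]
opening: 0.402
```

Call:
apply_moves([
  [0.4,[0.1,0,0.1],0],
  [0.4,[0.2,0,0.2],0],
  [0.4,[0.3,0,0.3],0],
])

```text
time: 10.92
tool_pos: [0.5585, -0.081, 0.0924]
eef_rot: [[0.986, 0.164, -0.004], [0.164, -0.986, 0.003], [-0.003, -0.003, -1.0]]
contact_force: [-6.6, -0.3, 11.7]
opening: 0.4
```

Call:
apply_moves([
  [0.4,[0.15,0.02,0],0],
  [0.4,[0.35,0.04,0],0],
  [0.4,[0.6,0.05,0],0],
  [0.4,[0.8,0.05,0],0],
])

```text
time: 11.42
tool_pos: [0.5665, -0.0804, 0.0926]
eef_rot: [[0.986, 0.164, -0.004], [0.164, -0.986, 0.002], [-0.004, -0.003, -1.0]]
contact_force: [-3.5, -0.3, 5.6]
opening: 0.404
```

```bash
python3 - <<'E'
from h import *
s=monitor.sense();print(s["time"],s["tool_pos"],s["contact_force"],own(s["tool_pos"]))
im=viewer.snapshot("wrist")[:,:,::-1];cv2.imwrite("pics/w5.png",im)
C=cam("wrist",s)
print(proj(C,[[*world(.1,y),.065] for y in(-.09,-.2)]))
E
```

```text
11.425 [ 0.5665 -0.0804  0.0926] [-3.4656 -0.2548  5.5937] [[-0.0001 -0.1456]]
[[159.8131  57.1971]
 [411.0143  57.6827]]
```

View pics/w5.png

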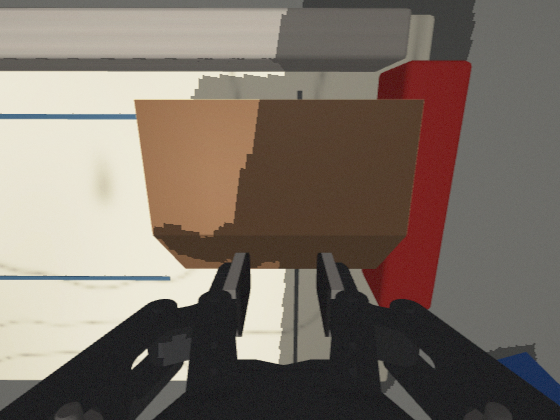

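The wrist view shows the cheese square to the board (back edge on row 100 at both ends), in contact with the stop and both fingertips. The fence face is at about row 68, so roughly 15 mm remain.

Call:
apply_moves([
  [0.4,[0.2,0.02,0],0],
  [0.4,[0.4,0.04,0],0],
  [0.4,[0.6,0.05,0],0],
  [0.4,[0.8,0.05,0],0],
  [0.4,[0.95,0.05,0],0],
  [0.4,[1.1,0.05,0],0],
])

```text
time: 12.22
tool_pos: [0.5777, -0.079, 0.0926]
eef_rot: [[0.986, 0.164, -0.004], [0.164, -0.986, 0.002], [-0.003, -0.003, -1.0]]
contact_force: [-3.7, -0.5, 4.9]
opening: 0.4
```

```bash
python3 - <<'E'
from h import *
s=monitor.sense();print(s["time"],s["tool_pos"],s["contact_force"],own(s["tool_pos"]))
im=viewer.snapshot("wrist")[:,:,::-1];cv2.imwrite("pics/w6.png",im)
C=cam("wrist",s)
im0=cv2.imread("pics/w5.png");h=cv2.cvtColor(im,cv2.COLOR_BGR2HSV);g=(h[:,:,0]>4)&(h[:,:,0]<18)&(h[:,:,1]>100)
for c in(200,240,300,350,390):
    r=np.where(g[:250,c])[0]; print(c,r.min(),own(ray(C,[(c,r.min())],.09)))
E
```

```text
12.225 [ 0.5777 -0.079   0.0926] [-3.6645 -0.4821  4.851 ] [[ 0.0113 -0.1461]]
200 100 [[ 0.0928 -0.1132]]
240 100 [[ 0.0928 -0.1284]]
300 100 [[ 0.0929 -0.1511]]
350 100 [[ 0.0929 -0.17  ]]
390 91 [[ 0.0961 -0.1847]]
```

Call:
apply_moves([
  [0.4,[0.1,0.03,0],0],
  [0.4,[0.2,0.05,0],0],
  [0.4,[0.3,0.05,0],0],
  [0.4,[0.4,0.05,0],0],
  [0.4,[0.5,0.05,0],0],
])

```text
time: 12.9
tool_pos: [0.5829, -0.0786, 0.0926]
eef_rot: [[0.986, 0.164, -0.004], [0.164, -0.986, 0.002], [-0.003, -0.003, -1.0]]
contact_force: [-4.6, 0.2, 6.5]
opening: 0.398
```

Call:
apply_moves([
  [0.4,[0.1,0.03,0],0],
  [0.4,[0.2,0.05,0],0],
  [0.4,[0.25,0.05,0],0],
])

```text
time: 13.28
tool_pos: [0.5843, -0.0785, 0.0926]
eef_rot: [[0.986, 0.164, -0.007], [0.164, -0.986, 0.002], [-0.006, -0.003, -1.0]]
contact_force: [-11.2, 0.0, 11.8]
opening: 0.405
```

Fence contact. Now firm up the diagonal push gradually.

Call:
apply_moves([
  [0.4,[0.08,0.02,0.03],0],
  [0.4,[0.15,0.03,0.05],0],
  [0.4,[0.2,0.03,0.07],0],
  [0.4,[0.2,0.03,0.07],0],
])

```text
time: 13.78
tool_pos: [0.5844, -0.0785, 0.0925]
eef_rot: [[0.986, 0.164, -0.011], [0.164, -0.986, 0.002], [-0.01, -0.004, -1.0]]
contact_force: [-16.7, 1.1, 18.0]
opening: 0.398
```

```bash
python3 - <<'E'
from h import *
import time
s=monitor.sense();print(s["time"],s["tool_pos"],s["contact_force"],own(s["tool_pos"]))
im=viewer.snapshot("wrist")[:,:,::-1];cv2.imwrite("pics/w7.png",im)
sc=viewer.snapshot("scene")[:,:,::-1]
cv2.imwrite("pics/w7b.png",np.hstack([cv2.resize(im,(400,300)),cv2.resize(sc[190:280,200:320],(400,300))]))
C=cam("wrist",s)
h=cv2.cvtColor(im,cv2.COLOR_BGR2HSV);g=(h[:,:,0]>4)&(h[:,:,0]<18)&(h[:,:,1]>100)
for c in(170,200,240,300,350):
    r=np.where(g[:250,c])[0]; print(c,r.min(),own(ray(C,[(c,r.min())],.09)))
print(monitor.sense()["contact_force"])
E
```

```text
13.775 [ 0.5844 -0.0785  0.0925] [-16.679    1.0634  18.0186] [[ 0.0179 -0.1466]]
170 101 [[ 0.099  -0.1026]]
200 101 [[ 0.099  -0.1139]]
240 101 [[ 0.0991 -0.129 ]]
300 101 [[ 0.0991 -0.1516]]
350 101 [[ 0.0992 -0.1704]]
[-16.7413   0.5713  17.8755]
```

View pics/w7b.png

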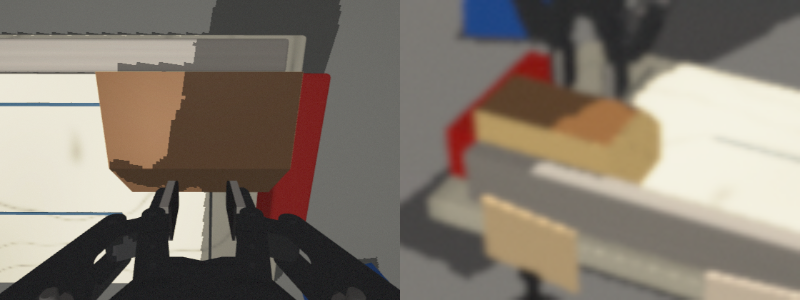

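Both views show the cheese flush with the fence along its whole length, and its end against the red stop. The push is about 24 N at 45°. A quick check of the stop gap:

```bash
python3 - <<'E'
from h import *
s=monitor.sense();im=cv2.imread("pics/w7.png");C=cam("wrist",s)
h=cv2.cvtColor(im,cv2.COLOR_BGR2HSV).astype(int)
R=((h[:,:,0]<4)|(h[:,:,0]>174))&(h[:,:,1]>170)
B=(h[:,:,0]>4)&(h[:,:,0]<18)&(h[:,:,1]>80)
for r in(110,140,170,200,220):
    b=np.where(B[r,360:460])[0].max()+361; q=np.where(R[r,360:])[0].min()+360
    print(r,"brown right own y",own(ray(C,[(b,r)],.09))[0],"red starts col",q-b,"outer red y",own(ray(C,[(np.where(R[r])[0].max()+1,r)],.065))[0])
print(s["time"],s["contact_force"])
E
```

```text
110 brown right own y [ 0.096  -0.1987] red starts col 0 outer red y [ 0.0961 -0.2268]
140 brown right own y [ 0.0849 -0.1987] red starts col 0 outer red y [ 0.0827 -0.2269]
170 brown right own y [ 0.073  -0.1988] red starts col 0 outer red y [ 0.0685 -0.227 ]
200 brown right own y [ 0.0605 -0.1988] red starts col 0 outer red y [ 0.0534 -0.2266]
220 brown right own y [ 0.0517 -0.1987] red starts col 1 outer red y [ 0.0427 -0.2269]
13.875 [-16.7413   0.5713  17.8755]
```

```bash
python3 -c "
from cell import job,monitor
print(job.sign_off()); s=monitor.sense(); print(s['time'],s['contact_force'])"
```

```text
the job is handed in; nothing more can be done
None
the job is handed in; nothing more can be done
```

I handed the job in with the cheese at the red stop, flush against the fence and held there by a steady diagonal push. The clock read about 13.9 s.

- **Slide:** I pushed the cheese along the board from its free end, low down with two fingertips, at about 2 N. I squared it to the board on the way. It met the stop at about 9 N.
- **Diagonal push:** I then pushed with both fingertips on the slope until the cheese met the fence, and firmed the push up. It finished at about 17 N towards the fence and 18 N down, and I left it pushing.
- **Position checks:** In the last wrist picture the back edge lies at board x 0.099 along its whole length (fence face at 0.100). The end face lies at y -0.199 (stop face at -0.200), with no gap seen. These agree within the 2 mm calibration.
- **Disagreement:** The stop's outer edge measured about 3 mm off nominal (-0.227 instead of -0.230). I took this as calibration error.
- **Other checks:** After the slide the cheese was about 1.5° off square; this was gone once the slope push began. At first contact with the slope the force reached about 13 N.
- **Not checked:** I did not measure the other objects again at the end. The arm was not brought near them, and the force readings showed no unexpected contact. No force reading could be had after sign-off.

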